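# Plug the battery pack into the lighted village and switch it on

## Task

Plug the blue battery pack into the socket in the white Christmas village base, straight down until its flange sits flush on the base and the sprung catch has clicked in, then flip the village's yellow-knobbed switch lever all the way over to its on side (away from the side it leans to) and let go. Leave the other things on the table where they are.

Things in the scene. Friction and masses are not known exactly. Their poses are not given: they have to be found in the camera images.
- pack_grip (a point): Centre of the upright orange grip tab on the blue battery pack (loose, standing upright, about 0.15 kg), 60 mm above the pack's foot; z up. The tab is 20 mm along x, 30 mm along y, from 22 mm below to 22 mm above the point. Under it a blue flange, 40 mm along x, 56 mm along y, 6 mm thick, its top 22 mm and its underside 28 mm below the point.
- pack: The battery pack, 82 mm high; origin under the centre of its foot, axes as pack_grip. Plug below the flange: 28 mm along x, 44 mm along y, 32 mm long, foot edges bevelled about 2 mm. Both end faces (+y and -y) have a 6 mm deep grey cross groove, so it fits either way round: half a turn about z makes no difference.
- socket_mouth (a point): Centre of the socket's rectangular mouth (outlined in black) in the flat top of the white village base, 42 mm above the table; z up. The hole is 30 mm along x, 46 mm along y, 36 mm deep; the plug goes in with its y along this y, or opposite. Fully home, the flange rests on the base and the pack's grip centre is 28 mm straight above this point.
- village: White base with a red band, fixed, 110 mm along x, 280 mm along y, 42 mm high; origin under its centre, 42 mm straight below the mouth, axes as socket_mouth. A red-roofed yellow cottage stands on it 106 mm to +y of the mouth (68 mm along x, 54 mm along y, roof 58 mm above the mouth); the switch stands 100 mm to -y.
- catch (a joint): Sprung steel nose, 5 mm out into the hole from its +y wall, 8 to 20 mm below the mouth, top bevelled, underside flat. Met when the foot is about 9 mm deep; pushing past takes about 5 to 15 N; it snaps into the groove just before the flange touches and bars the way out. Travel in m: 0 nose out, about 0.004 pushed back. A red tab 49 mm to +y of the mouth moves with it.
- switch (a joint): Angle of the switch lever in rad: near 0 off (leaning to the socket's -x), 1.0 on (leaning as much to its +x), upright at 0.5. A light push (about 1 to 2 N) moves it; it stays where it is left.
- switch_tip (a point): Centre of the yellow ball knob (26 mm diameter) on the switch lever, a 10 mm rod; the knob is 60 mm from the lever's axis, which runs along the socket's y, 22 mm above the base's top, in a black block 70 mm along x, 50 mm along y, 25 mm high. Off: knob 29 mm to the socket's -x of the axis, 53 mm above it; on: 29 mm to +x. This point's own axes turn with the lever.
- jam_jar: Bystander: jar with a red cap, 64 mm diameter, 88 mm high; origin under its centre.
- snowman: Bystander: white china snowman with a black hat, 60 mm diameter, 90 mm high; origin under its centre.
- bell: Bystander: brass bell, 60 mm diameter, 57 mm high; origin under its centre.
Things that resemble listed ones, but are neither listed nor needed, are in the scene too. Of the things that look like the pack, take the one that is nearest to the robot's base at the start.

How it is judged (in metres and radians):
On the way, in this order (a step that is already met when the one before it is completed fails the run):
1. the pack is plugged fully home and the catch has clicked in (horizontal distance between pack_grip and socket_mouth below 0.004 m and z of pack_grip in the frame of socket_mouth between 0.025 and 0.0302 m and angle between the x axis of pack_grip and the x axis of socket_mouth, either way round below 0.1 rad and angle between pack_grip's own z axis and vertical below 0.06 rad and value of joint catch below 0.0015 m), for 0.2 s.
2. the switch lever is flipped over to on (value of joint switch above 0.85 rad), for 0.2 s.
At the end, for the whole second after the job is handed in: The pack stands in the socket, its grip centre 25 to 30.2 mm above the mouth (28 mm when home) and within 4 mm of its middle, upright within 0.06 rad and square within 0.1 rad, the catch out to within 1.5 mm of its rest; the switch lever is past 0.85 rad; all is at rest (all of step 1 and value of joint switch above 0.85 rad and linear speed of pack below 0.02 m/s); the robot touches nothing.
It fails at once if another thing on the table is displaced by more than 4 cm (distance of any of jam_jar, snowman, bell from where it was at the start of the episode above 0.04 m).
It also fails if it takes over 54 s, if anything falls off the work surface, if the arm or the gripper's body presses on something with over 40 N, if the wrist force passes 120 N, or if a joint passes its speed limit or range.

## Robot

A 6-joint arm with a two-finger parallel gripper is mounted at the origin on the work surface. World frame = base frame: x ahead of the robot, y to its left, z up, the work surface at z = 0. Lengths are in m, angles in degrees, forces in N, time in s.
With the tool pointing down it reaches from about 0.35 to 0.875 m from the base axis. Payload 4.2 kg.
Tool frame: the origin (TCP) lies on the front face of the gripper's body, between the roots of the fingers; the fingertips stand finger_overhang ahead of it and the grasp point (between the pads) lies 51 mm ahead of it (finger_overhang is the distance from the TCP to the fingertips, in m); z points along the fingers, y is the line along which they close (so a half turn about z gives the same grasp; the last joint's range is limited). The gripper opens to 87 mm and grips with 3 to 60 N. Pads are 19 mm wide; open, the fingers measure 117 mm over their backs; the gripper's body (75 mm by 190 mm) begins 51 mm behind the grasp point.
Start: joints at [-61.387, 22.042, 0.453, 0, -68.411, -14.817], TCP at [0.149, -0.607, 0.292] pointing down, gripper open.
Joint ranges: [-179.83, 179.83], [-69.29, 118.12], [-61.27, 80.66], [-181.25, 117.63], [-171.15, -9.14], [-177.46, 177.46]. Speed limits (degrees/s): [159.86, 159.86, 180, 180, 180, 180].

## Interface

Orientations are given as a 3x3 rotation matrix whose columns are the frame's x, y, z axes.
In Python, from station import sense, capture, camera_model, finish_job, finger_overhang gives the robot as it stands. The module is installed in compiled form; this text tells all that it offers.
- The arm moves only by the tool jog_arm, never from a script. Its argument "rows" is a list that holds one entry, the list of rows, each a list of 4 numbers: the shift along the tool's x, y, z in m, then the turn about the tool's z in rad. A call has 1 to 20 rows; each row shifts and turns the commanded pose from where the row before left it, along the tool's axes as they then stand; what a row does not reach is not made up. A row lasts 1/8 s, in which the tool goes at most 62.5 mm and 10.7 degrees, less where a joint would pass 70% of its speed; a pose out of reach is approached as far as the arm can. A call is refused whole if a number of a shift passes 0.0625 or a number of a turn 0.188, either way. A call with a gripper value outside its range is refused whole. "claw" is the opening, from 0 (shut) to 1 (fully open), set as the call begins (left out, the last holds). The fingers move at their own pace and stop on an object; the grip force is fixed at half the most. Time passes only in rows, so rows that do not move let the fingers close. It gives the time, the measured TCP pose, the force, the opening and the grip force at its end, in the units of the state.
- sense(): the state, without advancing time (a new reading comes with each control period).
- capture(name): name is "side" or "top" or "wrist"; returns the picture (420x560x3 uint8, red, green, blue); there is no depth.
- camera_model(name): a dict with "fovy" (degrees; the focal length in pixels is half the picture's height over the tangent of half this angle, whatever the lens; pixels are square), "cx", "cy" (the principal point, pixels), "eye" and "rotation" of the camera in the world. Camera axes: x right, y down, z forward; pixel columns grow to the right and rows downward; lengths in m; the calibration is good to about 2 mm. The wrist camera is an equidistant fisheye: a pixel r from the principal point sees the ray r / f radians off the axis. A picture is of the moment at which its call begins: read the wrist's pose just before it. camera_model takes no time and is no camera call; for the wrist camera it gives the pose at the moment of the call.
- finish_job(): hands the job in; it is judged then, once.
The state is a dict: "time_s": time; "joints": joint angles; "joint_velocities": joint speeds; "effort": joint torques, N m; "tcp_pos": TCP position; "ee_rot": TCP orientation; "wrist_force": force on the tool from outside, world axes, zero at the start; "moment": the same for the moment, N m; "gripper_width": opening from 0.0 (shut) to 1.0 (fully open); "gripper_force": force on a finger pad.
Only numpy, scipy, OpenCV 4.12 (cv2) and the standard library are available. Lean on these libraries where they do the work, as an engineer would, in place of code of your own. Each camera call takes 0.05 s, during which the arm holds its last target. There are 200 camera calls.

## Working session

There is one attempt and no reset: what is moved stays moved. The work goes in short steps, Python scripts to look and compute and a tool call to move; the robot and the scene stay as the last step left them, time stands still between calls to the robot, and variables do not carry over. Pictures are saved under pics/ and viewed, at most 10 in all, crops included, and the job is handed in when it is done.

Besides the shell and the picture viewer there is one more tool, called after "Emit:" as a command line: name --argument value ..., lists and objects as JSON in quotes. jog_arm: Moves the arm, as the interface text tells. Its arguments: {"type":"object","properties":{"rows":{"type":"array"},"claw":{"type":"number"}},"required":["rows"]}

```bash
mkdir -p pics; python3 - <<'E'
from station import *
import cv2,numpy as np
s=sense();print(s['time_s'],s['tcp_pos'],np.round(s['ee_rot'],3).tolist(),s['gripper_width'],finger_overhang() if callable(finger_overhang) else finger_overhang)
for n in['side','top','wrist']:
    m=camera_model(n);print(n,{k:np.round(v,4).tolist() for k,v in m.items() if not isinstance(v,str)})
    im=capture(n);cv2.imwrite(f'pics/{n}0.png',im[:,:,::-1])
E
```

```text
0.0 [ 0.14896178 -0.60652344  0.29116646] [[-0.971, -0.238, -0.001], [-0.238, 0.971, 0.002], [0.0, 0.002, -1.0]] 1.0006468616911077 0.0697
side {'fovy': 46.877, 'cx': 279.0602, 'cy': 212.6232, 'eye': [0.4525, 0.9849, 0.8188], 'rotation': [[-0.9965, -0.0616, 0.0559], [-0.0818, 0.6039, -0.7928], [0.0151, -0.7947, -0.6069]]}
top {'fovy': 47.5593, 'cx': 278.5408, 'cy': 208.7393, 'eye': [0.3865, 0.0436, 1.1979], 'rotation': [[-0.0091, -0.9908, 0.1349], [-0.9998, 0.0116, 0.0177], [-0.0191, -0.1347, -0.9907]]}
wrist {'fovy': 65.7065, 'cx': 279.0729, 'cy': 208.4818, 'eye': [0.0744, -0.6249, 0.3836], 'rotation': [[-0.2381, 0.9326, 0.2714], [0.9712, 0.2283, 0.0674], [0.0009, 0.2796, -0.9601]]}
```

View pics/top0.png

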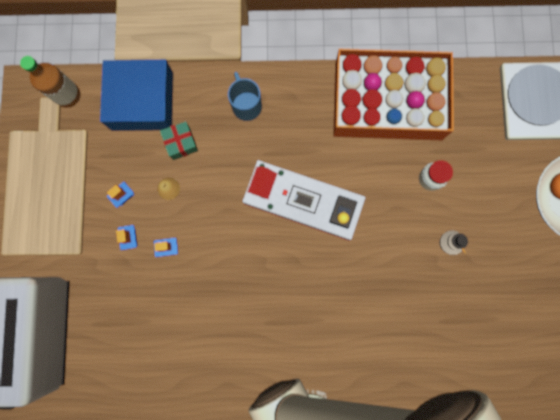

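View pics/side0.png

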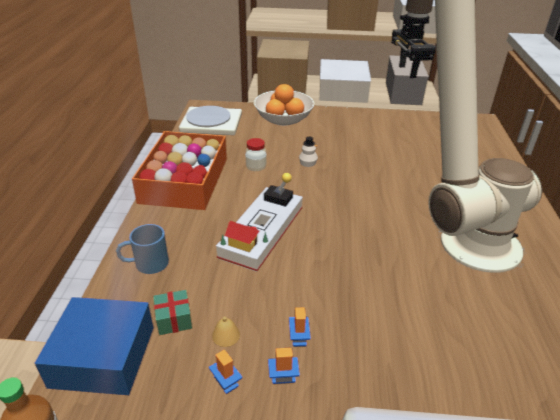

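The top view shows three pack look-alikes at (119,194), (126,237) and (165,247). The village runs from the cottage at (262,182) through the mouth at (304,200) to the knob at (343,217). The side view shows the same packs at (225,368), (284,363) and (300,325). Next I'll measure which pack is nearest the base.

```bash
cat > h.py <<'E'
import cv2,numpy as np
from station import *
def ray(m,uv,fish=False):
    f=210/np.tan(np.radians(m['fovy'])/2)
    d=(np.atleast_2d(uv)-[m['cx'],m['cy']])/f
    if fish:
        r=np.linalg.norm(d,axis=1,keepdims=True)+1e-12
        v=np.hstack([d/r*np.sin(r),np.cos(r)])
    else: v=np.hstack([d,np.ones((len(d),1))])
    return v@np.array(m['rotation']).T
def plane(m,uv,z,fish=False):
    v=ray(m,uv,fish);e=np.array(m['eye'])
    return e+v*((z-e[2])/v[:,2:])
def tri(m1,u1,m2,u2,f1=False,f2=False):
    a,b=ray(m1,u1,f1)[0],ray(m2,u2,f2)[0];e1,e2=np.array(m1['eye']),np.array(m2['eye'])
    t=np.linalg.lstsq(np.c_[a,-b],e2-e1,rcond=None)[0]
    p,q=e1+t[0]*a,e2+t[1]*b
    return (p+q)/2,np.linalg.norm(p-q)
def blobs(im,lo,hi,amin=20):
    h=cv2.cvtColor(im,cv2.COLOR_RGB2HSV);k=cv2.inRange(h,lo,hi)
    n,l,s,c=cv2.connectedComponentsWithStats(k)
    return [(c[i].round(1),int(s[i,4]),l==i) for i in range(1,n) if s[i,4]>=amin]
E
python3 - <<'E'
from h import *
t=cv2.imread('pics/top0.png')[:,:,::-1];m=camera_model('top')
for c,a,k in blobs(t,(8,170,180),(17,255,255)):
    if c[0]<220 and c[1]>150: 
        p=plane(m,c,0.082)[0];print('orange',c,a,p.round(3),np.hypot(p[0],p[1]).round(3))
for c,a,k in blobs(t,(100,120,100),(125,255,255)):
    if c[0]<220 and c[1]>150: 
        ys,xs=np.nonzero(k);P=plane(m,np.c_[xs,ys],0.038)[:,:2]
        r=cv2.minAreaRect((P*1000).astype(np.float32));print('blue',c,a,r)
for c,a,k in blobs(t,(24,150,150),(32,255,255)): print('yellow',c,a,plane(m,c,.117)[0].round(3))
g=cv2.cvtColor(np.ascontiguousarray(t),cv2.COLOR_RGB2HSV)
k=((g[:,:,1]<40)&(g[:,:,2]>150)).astype(np.uint8)
n,l,s,c=cv2.connectedComponentsWithStats(k)
for i in range(1,n):
    if 240<c[i][0]<370 and 150<c[i][1]<250 and s[i,4]>300:
        ys,xs=np.nonzero(l==i);P=plane(m,np.c_[xs,ys],0.042)[:,:2];print('white',s[i],cv2.minAreaRect((P*1000).astype(np.float32)))
a=cv2.resize(t[170:270,95:205],None,fx=4,fy=4,interpolation=2);b=cv2.resize(t[150:250,238:318+52],None,fx=3,fy=3,interpolation=2)
o=np.zeros((400,800,3),np.uint8);o[:,:440]=a;o[:300,440:440+360]=b[:,:360];cv2.imwrite('pics/crop1.png',o[:,:,::-1])
E
```

```text
blue [123.1 195.3] 169 ((584.2068481445312, 457.115966796875), (38.71553039550781, 52.711463928222656), 41.83186721801758)
blue [130.  238.3] 172 ((479.0148010253906, 432.8782958984375), (53.827842712402344, 36.90286636352539), 2.0436229705810547)
blue [169.6 248. ] 137 ((453.9226379394531, 340.50018310546875), (36.42720031738281, 51.0771369934082), 6.528533458709717)
yellow [343.3 217.5] 58 [ 0.512 -0.084  0.117]
white [ 242  160  123   80 3721] ((567.0531005859375, 3.180999755859375), (282.9602966308594, 114.19037628173828), 70.07466888427734)
```

View pics/crop1.png

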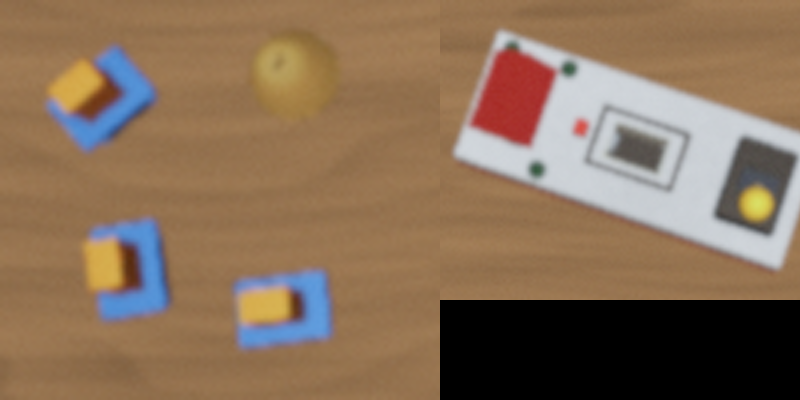

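Candidates are (119,194), (126,237) and (165,247), at 0.742, 0.646 and 0.567 m from the base. The crop shows all three as the same blue 40x56 flange with an orange tab, and **(165,247) is nearest**, at about (0.454, 0.340) with its x axis at 6.5°. The village mouth is near (0.567, 0.003), with its y axis at 70°. I'll move above the pack and refine with the wrist camera.

Emit:
jog_arm --rows '[[[-0.0413,0.0421,0,0],[-0.0413,0.0421,0,0],[-0.0413,0.0421,0,0],[-0.0413,0.0421,0,0],[-0.0413,0.0421,0,0],[-0.0413,0.0421,0,0],[-0.0413,0.0421,0,0],[-0.0413,0.0421,0,0],[-0.0413,0.0421,0,0],[-0.0413,0.0421,0,0],[-0.0136,0.0533,0,0],[-0.0136,0.0533,0,0],[-0.0136,0.0533,0,0],[-0.0136,0.0533,0,0],[-0.0136,0.0533,0,0],[-0.0136,0.0533,0,0],[-0.0136,0.0533,0,0],[-0.0136,0.0533,0,0]]]'

```text
time_s: 2.4
tcp_pos: [0.4533, 0.3422, 0.2921]
ee_rot: [[-0.971, -0.239, -0.0], [-0.239, 0.971, -0.0], [0.0, -0.0, -1.0]]
wrist_force: [1.3, -0.4, 0.0]
gripper_width: 0.999
gripper_force: 0.0
```

Emit:
jog_arm --rows '[[[0,0,0,-0.1804],[0,0,0,-0.1804],[0,0,0,-0.1804],[0,0,0,-0.1804],[0,0,0,-0.1804],[0,0,0,-0.1804],[0,0,0,-0.1804],[0,0,0,-0.1804],[0,0,0,0]]]'

```text
time_s: 3.52
tcp_pos: [0.4536, 0.3404, 0.292]
ee_rot: [[0.111, -0.994, -0.001], [-0.994, -0.111, -0.0], [0.0, 0.001, -1.0]]
wrist_force: [0.4, -0.2, -0.8]
gripper_width: 1.001
gripper_force: 0.0
```

```bash
python3 - <<'E'
from h import *
s=sense();m=camera_model('wrist');w=capture('wrist');cv2.imwrite('pics/w1.png',w[:,:,::-1])
print(s['time_s'],s['tcp_pos'],s['ee_rot'].round(4).tolist() if hasattr(s['ee_rot'],'round') else s['ee_rot'])
import pickle;pickle.dump(m,open('w1.pkl','wb'))
for c,a,k in blobs(w,(8,150,120),(20,255,255),100): print('o',c,a,plane(m,c,.082,True)[0].round(4))
for c,a,k in blobs(w,(100,120,80),(125,255,255),200):
    ys,xs=np.nonzero(k);P=plane(m,np.c_[xs,ys],0.038,True)[:,:2]
    print('b',c,a,cv2.minAreaRect((P*1000).astype(np.float32)))
E
```

```text
3.525 [0.45359753 0.34035283 0.29195003] [[0.1108, -0.9938, -0.0005], [-0.9938, -0.1108, -0.0004], [0.0003, 0.0006, -1.0]]
o [302.1 127.8] 127756 [0.4397 0.272  0.082 ]
o [280.2 183.5] 146 [0.4539 0.3267 0.082 ]
o [288.4 320.9] 4495 [0.4272 0.4813 0.082 ]
o [  8.5 407. ] 236 [0.9929 0.8683 0.082 ]
b [278.5 182. ] 992 ((453.87750244140625, 340.8562316894531), (38.78563690185547, 54.91986846923828), 6.3258891105651855)
b [ 14.1 218.5] 2800 ((833.2879028320312, 434.6219177246094), (180.26266479492188, 81.4603500366211), 77.03218078613281)
b [157.2 254.4] 427 ((591.5772094726562, 441.8499755859375), (49.76854705810547, 24.89673614501953), 41.52690505981445)
b [250.4 258.7] 870 ((479.2934265136719, 433.74981689453125), (55.33024978637695, 46.008663177490234), 9.558197975158691)
```

View pics/w1.png

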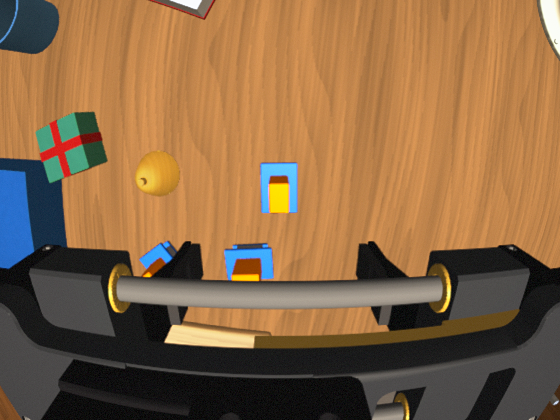

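The wrist view shows the pack's flange at (278,188), with its tab at (279,195). It measures (0.4539, 0.3409) at 6.33°, which agrees with the top view, and the gripper is already centred and aligned. I'll descend and grasp.

Emit:
jog_arm --rows '[[[0,0,0.05,0],[0,0,0.05,0],[0,0,0.05,0],[0,0,0.02,0],[0,0,0.009,0],[0,0,0,0]]]'

```text
time_s: 4.32
tcp_pos: [0.4539, 0.3406, 0.1132]
ee_rot: [[0.112, -0.994, -0.0], [-0.994, -0.112, -0.0], [0.0, 0.0, -1.0]]
wrist_force: [0.0, -0.1, 0.8]
gripper_width: 0.998
gripper_force: 0.0
```

Emit:
jog_arm --rows '[[[0,0,0,0],[0,0,0,0],[0,0,0,0],[0,0,0,0],[0,0,0,0],[0,0,0,0],[0,0,0,0]]]' --claw 0

```text
time_s: 5.2
tcp_pos: [0.4537, 0.3404, 0.1132]
ee_rot: [[0.113, -0.994, -0.0], [-0.994, -0.113, -0.0], [0.0, 0.0, -1.0]]
wrist_force: [0.2, 0.6, -0.9]
gripper_width: 0.287
gripper_force: 0.0
```

Emit:
jog_arm --rows '[[[0,0,0,0],[0,0,0,0],[0,0,0,0]]]'

```text
time_s: 5.58
tcp_pos: [0.4537, 0.3404, 0.1132]
ee_rot: [[0.113, -0.994, -0.0], [-0.994, -0.113, -0.0], [0.0, 0.0, -1.0]]
wrist_force: [-0.2, 0.2, 0.3]
gripper_width: 0.233
gripper_force: 30.0
```

Emit:
jog_arm --rows '[[[0,0,-0.02,0],[0,0,-0.05,0],[0,0,-0.06,0],[0,0,-0.06,0],[0.0459,-0.0125,0,0],[0.0459,-0.0125,0,0],[0.0459,-0.0125,0,0],[0.0459,-0.0125,0,0],[0.0459,-0.0125,0,0],[0.0459,-0.0125,0,0],[0.0459,-0.0125,0,0],[0,0,0,0.154],[0,0,0,0.154],[0,0,0,0.154],[0,0,0,0],[0,0,0,0]]]'

```text
time_s: 7.58
tcp_pos: [0.5768, 0.0311, 0.303]
ee_rot: [[-0.34, -0.941, -0.001], [-0.941, 0.34, -0.0], [0.0, 0.0, -1.0]]
wrist_force: [-0.1, 0.0, -2.0]
gripper_width: 0.229
gripper_force: 30.0
```

```bash
python3 - <<'E'
from h import *
s=sense();m=camera_model('wrist');w=capture('wrist');cv2.imwrite('pics/w2.png',w[:,:,::-1])
import pickle;pickle.dump((s,m),open('w2.pkl','wb'))
print(s['time_s'],s['tcp_pos'],s['ee_rot'],s['gripper_width'],s['gripper_force'],s['wrist_force'])
E
```

```text
7.575 [0.57679627 0.03110255 0.3030228 ] [[-3.39721458e-01 -9.40525952e-01 -5.13958311e-04]
 [-9.40526076e-01  3.39721505e-01 -4.68732015e-06]
 [ 1.79011237e-04  4.81798810e-04 -9.99999868e-01]] 0.2288581915287062 29.97646016185172 [-0.08224079  0.00872594 -1.97939503]
```

View pics/w2.png

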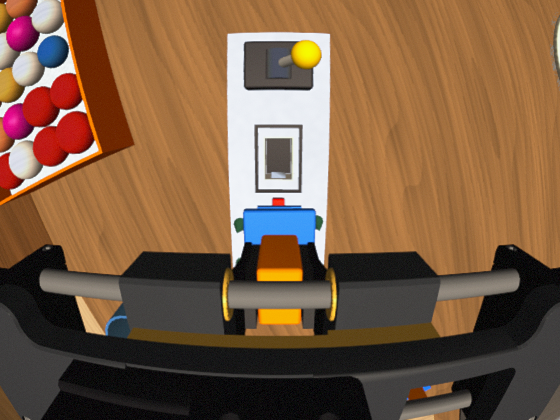

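The wrist view shows the mouth outline at (278,158), the red catch tab at (278,202), the knob at (306,54), and the held pack's flange front edge at row ~209. I'll measure the outline and the held flange.

```bash
python3 - <<'E'
from h import *
import pickle
s,m=pickle.load(open('w2.pkl','rb'));w=cv2.imread('pics/w2.png')[:,:,::-1].copy()
g=cv2.cvtColor(w,cv2.COLOR_RGB2GRAY)
def rect(k,z,hull=True):
    ys,xs=np.nonzero(k);P=plane(m,np.c_[xs,ys],z,True)[:,:2];return cv2.minAreaRect((P*1000).astype(np.float32))
k=np.zeros_like(g);k[115:200,245:312]=(g<110)[115:200,245:312]
n,l,st,c=cv2.connectedComponentsWithStats(k.astype(np.uint8))
for i in range(1,n):
    if st[i,4]>50: print('dark',st[i],rect(l==i,.042))
# white inside outline
k=np.zeros_like(g);k[128:189,258:299]=(g>170)[128:189,258:299]
print('inner white',rect(k,.042))
h=cv2.cvtColor(w,cv2.COLOR_RGB2HSV)
# base edges at top plane: rows 95..195
R=s['ee_rot'];T=s['tcp_pos']
for y in (100,120,200):
    r=(h[y,:,1]<60)&(h[y,:,2]>150);xs=np.nonzero(r)[0];xs=xs[(xs>200)&(xs<350)]
    P=plane(m,[[xs[0]-.5,y],[xs[-1]+.5,y]],.042,True);print('edge',y,xs[0],xs[-1],P.round(4).tolist())
r=h[25:45,225:335]
b=cv2.inRange(h,(100,120,80),(125,255,255));b[:195]=0;b[250:]=0;b[:,:235]=0;b[:,325:]=0
for y in (206,210,215,225,235):
    xs=np.nonzero(b[y])[0]
    P=plane(m,[[xs[0]-.5,y],[xs[-1]+.5,y]],T[2]-.0752,True);print('flange',y,xs[0],xs[-1],((P-T)@R*1000).round(1).tolist(),h[y,xs[len(xs)//4]])
print('cols',[(x,np.nonzero(b[:,x])[0][[0,-1]],h[203:215,x,2].tolist()) for x in (250,310)])
E
```

```text
dark [255 125  47  68 531] ((567.5363159179688, 2.087635040283203), (74.46067810058594, 50.5454216003418), 70.0941390991211)
dark [267 139  24  34 779] ((565.7446899414062, -1.1369762420654297), (36.441246032714844, 25.22071647644043), 70.08065032958984)
inner white ((567.3319702148438, 1.488006591796875), (66.57587432861328, 44.37406921386719), 70.08048248291016)
edge 100 227 329 [[0.5974, -0.0781, 0.042], [0.4931, -0.0404, 0.042]]
edge 120 228 329 [[0.6041, -0.0572, 0.042], [0.5003, -0.0196, 0.042]]
edge 200 230 326 [[0.6349, 0.0271, 0.042], [0.5317, 0.0644, 0.042]]
flange 206 258 300 [[29.4, -11.6, 75.2], [29.4, 11.5, 75.2]] [110 156 116]
flange 210 244 314 [[27.2, -19.2, 75.2], [27.2, 19.1, 75.2]] [107 225 143]
flange 215 243 315 [[24.4, -19.9, 75.2], [24.3, 19.7, 75.2]] [105 189 250]
flange 225 243 315 [[18.6, -20.1, 75.2], [18.6, 19.9, 75.2]] [105 193 249]
flange 235 244 314 [[12.8, -19.7, 75.2], [12.8, 19.6, 75.2]] [105 192 249]
cols [(250, array([209, 242]), [248, 246, 247, 248, 249, 180, 98, 144, 217, 239, 251, 250]), (310, array([209, 242]), [246, 246, 247, 248, 250, 139, 98, 178, 244, 247, 250, 249])]
```

Mouth is (0.5674, 0.0020) with y at 70.1°; outline size and base edges are consistent with the given geometry. I'll move above it, stopping with the foot ~5 mm over the mouth, and check.

Emit:
jog_arm --rows '[[[0.0314,-0.001,0,0],[0,0,0.045,0],[0,0,0.045,0],[0,0,0.04,0],[0,0,0.013,0],[0,0,0,0],[0,0,0,0]]]'

```text
time_s: 8.5
tcp_pos: [0.5684, 0.0015, 0.1621]
ee_rot: [[-0.341, -0.94, 0.004], [-0.94, 0.341, 0.001], [-0.002, -0.003, -1.0]]
wrist_force: [-0.1, 0.4, -1.5]
gripper_width: 0.225
gripper_force: 30.0
```

```bash
python3 - <<'E'
from h import *
s=sense();m=camera_model('wrist');w=capture('wrist')
import pickle;pickle.dump((s,m,w),open('w3.pkl','wb'))
print(s['time_s'],s['tcp_pos'],s['wrist_force'])
cv2.imwrite('pics/w3.png',cv2.resize(w[130:330,180:380],None,fx=3,fy=3,interpolation=2)[:,:,::-1])
E
```

```text
8.5 [0.56840518 0.00152358 0.16212297] [-0.12372482  0.44267399 -1.50972938]
```

View pics/w3.png

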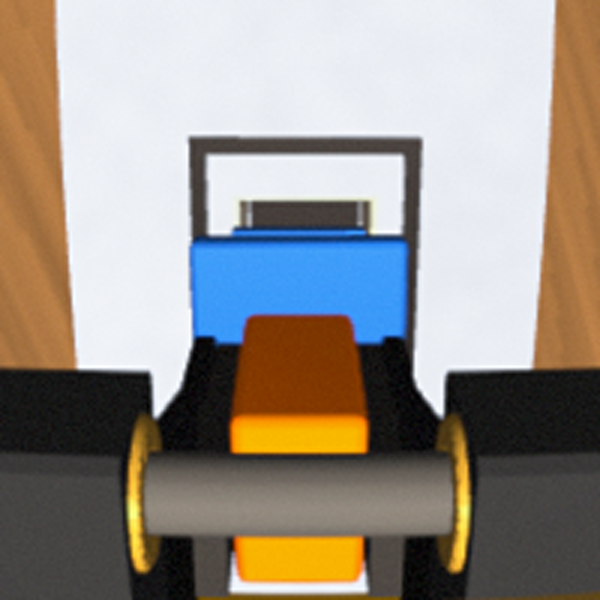

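The crop shows the hole edges at columns 240–371 and the plug top at 232–369, so the pack sits ~1 mm to the village's +x. That matches the TCP not having settled. I'll let it settle and remeasure.

Emit:
jog_arm --rows '[[[0,0,0,0],[0,0,0,0]]]'

```text
time_s: 8.8
tcp_pos: [0.5674, 0.0013, 0.161]
ee_rot: [[-0.342, -0.94, 0.001], [-0.94, 0.342, 0.0], [-0.001, -0.001, -1.0]]
wrist_force: [0.8, 0.6, -1.4]
gripper_width: 0.224
gripper_force: 30.0
```

```bash
python3 - <<'E'
from h import *
s=sense();m=camera_model('wrist');w=capture('wrist')
T=np.array(s['tcp_pos']);R=np.array(s['ee_rot']);print(s['time_s'],T,R[:,2],s['wrist_force'])
g=cv2.cvtColor(w,cv2.COLOR_RGB2GRAY);h=cv2.cvtColor(w,cv2.COLOR_RGB2HSV)
cv2.imwrite('pics/w4.png',w[:,:,::-1])
for x in (265,280,295): print('col',x,[(y,int(g[y,x])) for y in range(174,212)])
for y in (185,200): print('row',y,g[y,240:325].tolist())
E
```

```text
8.8 [0.5673843  0.00131129 0.16102119] [ 1.36871276e-03  3.61187333e-04 -9.99998998e-01] [ 0.8236517   0.59929386 -1.43588614]
col 265 [(174, 238), (175, 238), (176, 204), (177, 106), (178, 72), (179, 71), (180, 73), (181, 64), (182, 103), (183, 241), (184, 241), (185, 238), (186, 239), (187, 238), (188, 239), (189, 239), (190, 239), (191, 240), (192, 239), (193, 239), (194, 240), (195, 239), (196, 240), (197, 242), (198, 130), (199, 62), (200, 64), (201, 64), (202, 60), (203, 62), (204, 63), (205, 51), (206, 53), (207, 118), (208, 91), (209, 49), (210, 70), (211, 103)]
col 280 [(174, 239), (175, 239), (176, 206), (177, 103), (178, 69), (179, 71), (180, 69), (181, 66), (182, 102), (183, 241), (184, 241), (185, 238), (186, 238), (187, 239), (188, 239), (189, 238), (190, 239), (191, 239), (192, 238), (193, 238), (194, 240), (195, 238), (196, 238), (197, 241), (198, 126), (199, 66), (200, 64), (201, 62), (202, 64), (203, 63), (204, 63), (205, 49), (206, 53), (207, 119), (208, 90), (209, 48), (210, 69), (211, 111)]
col 295 [(174, 241), (175, 242), (176, 208), (177, 106), (178, 70), (179,
[... 490 characters left out ...]
, 239, 238, 238, 238, 238, 238, 238, 238, 237, 240, 237, 239, 238, 239, 238, 238, 237, 238, 238, 239, 238, 238, 238, 238, 238, 239, 238, 237, 239, 238, 239, 238, 237, 237, 237, 238, 239, 239, 238, 238, 239, 239, 239, 239, 238, 238, 238, 238, 237, 241, 228, 150, 76, 66, 66, 67, 111, 221, 238, 237, 236, 236, 236]
row 200 [238, 190, 82, 60, 64, 61, 92, 182, 242, 241, 240, 240, 239, 240, 240, 240, 239, 225, 154, 105, 134, 146, 72, 57, 61, 64, 64, 60, 62, 64, 61, 64, 60, 63, 66, 64, 65, 63, 61, 65, 64, 61, 64, 61, 64, 61, 66, 62, 60, 59, 61, 61, 65, 63, 63, 62, 60, 69, 125, 133, 87, 110, 201, 238, 239, 239, 239, 238, 240, 238, 240, 240, 195, 102, 62, 65, 60, 77, 174, 231, 238, 237, 236, 236, 236]
```

```bash
python3 - <<'E'
from h import *
s=sense();m=camera_model('wrist');T=np.array(s['tcp_pos']);R=np.array(s['ee_rot'])
f=lambda uv,z:((plane(m,uv,z,True)-T)@R*1000).round(2).tolist()
print('hole edge', f([[280,198.0],[257.8,200],[301.8,200]],.042))
print('outline outer', f([[240.8,185],[318.5,185],[280,176.5]],.042))
print('foot bottom/bevel top', f([[280,204.6]],T[2]-.1132),f([[280,206.3]],T[2]-.1112))
print('flange', f([[280,208.6]],T[2]-.0812),f([[280,210.5]],T[2]-.0752))
E
```

```text
hole edge [[22.68, 0.59, 118.78], [21.3, -14.34, 118.79], [21.3, 15.24, 118.77]]
outline outer [[31.66, -25.54, 118.8], [31.66, 26.24, 118.76], [37.33, 0.58, 118.77]]
foot bottom/bevel top [[19.64, 0.57, 113.19]] [[19.05, 0.57, 111.19]]
flange [[26.23, 0.48, 81.18]] [[26.91, 0.46, 75.18]]
```

Emit:
jog_arm --rows '[[[0.0005,0.0003,0,0],[0,0,0,0],[0,0,0.004,0],[0,0,0.004,0],[0,0,0.003,0],[0,0,0,0]]]'

```text
time_s: 9.6
tcp_pos: [0.5665, 0.0008, 0.1488]
ee_rot: [[-0.342, -0.94, -0.001], [-0.94, 0.342, -0.0], [0.001, 0.001, -1.0]]
wrist_force: [-0.3, 0.2, -1.2]
gripper_width: 0.23
gripper_force: 30.0
```

The foot is 6 mm in with no contact force. Continuing down.

Emit:
jog_arm --rows '[[[0,0,0.004,0],[0,0,0.004,0],[0,0,0.004,0],[0,0,0.004,0],[0,0,0,0]]]'

```text
time_s: 10.22
tcp_pos: [0.5667, 0.0004, 0.1332]
ee_rot: [[-0.342, -0.94, -0.0], [-0.94, 0.342, -0.001], [0.001, -0.0, -1.0]]
wrist_force: [-0.7, -3.4, 0.5]
gripper_width: 0.23
gripper_force: 30.0
```

Emit:
jog_arm --rows '[[[0,0,0.003,0],[0,0,0.003,0],[0,0,0.003,0],[0,0,0.001,0],[0,0,0.001,0],[0,0,0,0]]]'

```text
time_s: 10.98
tcp_pos: [0.5665, 0.0012, 0.1231]
ee_rot: [[-0.341, -0.94, -0.0], [-0.94, 0.341, 0.0], [0.0, 0.0, -1.0]]
wrist_force: [-3.8, -0.9, 7.9]
gripper_width: 0.226
gripper_force: 30.0
```

Emit:
jog_arm --rows '[[[0,0,0.001,0],[0,0,0.001,0],[0,0,0,0],[0,0,0,0]]]'

```text
time_s: 11.48
tcp_pos: [0.5665, 0.0012, 0.1231]
ee_rot: [[-0.341, -0.94, 0.0], [-0.94, 0.341, -0.0], [0.0, -0.0, -1.0]]
wrist_force: [-7.3, -0.4, 18.1]
gripper_width: 0.229
gripper_force: 30.0
```

```bash
python3 - <<'E'
from h import *
m=camera_model('wrist');w=capture('wrist');s=sense();print(s['wrist_force'],s['tcp_pos'])
cv2.imwrite('pics/w5.png',cv2.resize(w[30:330,150:410],None,fx=2,fy=2,interpolation=2)[:,:,::-1])
E
```

```text
[-7.11865213  0.84339013 18.59942857] [0.56655738 0.00120406 0.12311867]
```

View pics/w5.png

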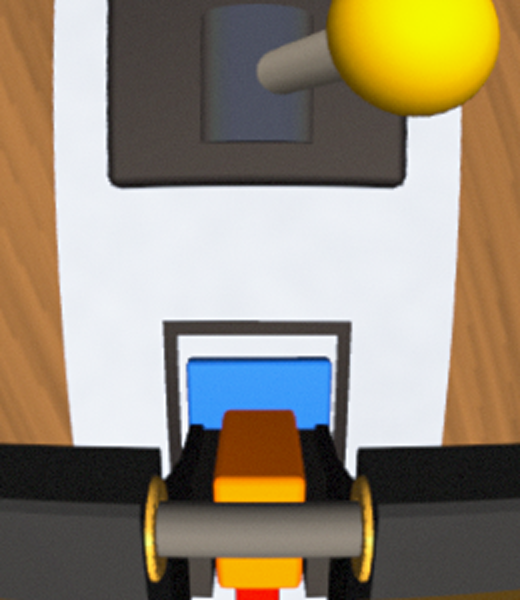

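The flange sits in the outline and z stays at 0.1231 (expected home 0.1232) under 18 N, so it is bottomed. I'll unload, release, rise and check.

Emit:
jog_arm --rows '[[[0,0,-0.0025,0],[0,0,0,0]]]'

```text
time_s: 11.78
tcp_pos: [0.5672, 0.0016, 0.1232]
ee_rot: [[-0.341, -0.94, 0.001], [-0.94, 0.341, 0.001], [-0.001, -0.001, -1.0]]
wrist_force: [-1.4, 2.6, 6.0]
gripper_width: 0.222
gripper_force: 30.0
```

Emit:
jog_arm --rows '[[[0,0,0,0],[0,0,0,0],[0,0,0,0],[0,0,0,0],[0,0,0,0],[0,0,0,0],[0,0,-0.03,0],[0,0,-0.05,0],[0,0,-0.05,0],[0,0,-0.05,0],[-0.03,0,0,0],[0,0,0,0],[0,0,0,0]]]' --claw 1

```text
time_s: 13.4
tcp_pos: [0.5765, 0.0288, 0.3021]
ee_rot: [[-0.342, -0.94, -0.002], [-0.94, 0.342, -0.0], [0.001, 0.001, -1.0]]
wrist_force: [0.7, 0.2, 0.4]
gripper_width: 0.996
gripper_force: 0.0
```

```bash
python3 - <<'E'
from h import *
s=sense();m=camera_model('wrist');w=capture('wrist');T=np.array(s['tcp_pos']);R=np.array(s['ee_rot']);print(s['time_s'],T,R[:,1])
cv2.imwrite('pics/w6.png',cv2.resize(w[20:240,200:360],None,fx=2.5,fy=2.5,interpolation=2)[:,:,::-1])
P=lambda k,z:plane(m,np.argwhere(k)[:,::-1].astype(float),z,True)[:,:2]
for c,a,k in blobs(w,(100,120,80),(125,255,255),200):
    if 240<c[0]<320: print('blue',c,cv2.minAreaRect((P(k,.048)*1000).astype(np.float32)))
for c,a,k in blobs(w,(24,150,150),(32,255,255),100): 
    if 240<c[0]<360: print('knob',c,a,plane(m,c,.117,True)[0].round(4))
for c,a,k in blobs(w,(0,150,120),(5,255,255),10)+blobs(w,(175,150,120),(180,255,255),10):
    if 240<c[0]<320 and c[1]<260: print('red',c,a,plane(m,c,.046,True)[0].round(4))
E
```

```text
13.4 [0.57645969 0.02884162 0.30205887] [-0.93984317  0.34160337  0.00139649]
blue [278.2 158.4] ((567.6224365234375, 2.31549072265625), (54.8320198059082, 38.60010528564453), 70.55622100830078)
knob [307.   54.3] 461 [ 0.5094 -0.0862  0.117 ]
knob [278.1 167.6] 441 [ 0.5658 -0.0023  0.117 ]
red [278.1 205.5] 108 [0.5843 0.0481 0.046 ]
```

View pics/w6.png

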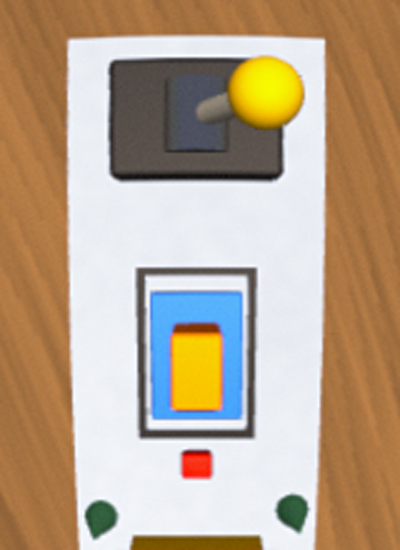

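The flange reads (0.5676, 0.0023) square in the outline, and the red tab is 49 mm from the mouth, so the catch is out. Next I'll close the fingers and go to the switch's −x side.

Emit:
jog_arm --rows '[[[0.0428,0.0248,0,0],[0.0428,0.0248,0,0],[0.0428,0.0248,0,0],[0,0,0,0],[0,0,0,0],[0,0,0,0],[0,0,0,0],[0,0,0,0],[0,0,0,0],[0,0,0,0]]]' --claw 0

```text
time_s: 14.7
tcp_pos: [0.4632, -0.0661, 0.3027]
ee_rot: [[-0.342, -0.94, -0.0], [-0.94, 0.342, -0.0], [0.0, 0.0, -1.0]]
wrist_force: [0.1, 0.2, -0.9]
gripper_width: 0.021
gripper_force: 0.0
```

Emit:
jog_arm --rows '[[[0,0,0.044,0],[0,0,0.044,0],[0,0,0.034,0],[0,0,0.01,0],[0,0,0,0]]]'

```text
time_s: 15.32
tcp_pos: [0.4635, -0.0662, 0.171]
ee_rot: [[-0.341, -0.94, -0.0], [-0.94, 0.341, -0.0], [0.0, -0.0, -1.0]]
wrist_force: [0.4, -0.9, 0.7]
gripper_width: 0.005
gripper_force: 0.0
```

Emit:
jog_arm --rows '[[[0,-0.007,0,0],[0,-0.007,0,0],[0,-0.007,0,0],[0,-0.007,0,0],[0,-0.007,0,0],[0,-0.007,0,0],[0,-0.007,0,0],[0,-0.007,0,0],[0,-0.007,0,0],[0,-0.005,0,0],[0,0,0,0]]]'

```text
time_s: 16.7
tcp_pos: [0.5276, -0.0895, 0.1705]
ee_rot: [[-0.342, -0.94, 0.001], [-0.94, 0.342, 0.0], [-0.0, -0.0, -1.0]]
wrist_force: [0.1, 0.6, -0.2]
gripper_width: 0.009
gripper_force: 0.0
```

Emit:
jog_arm --rows '[[[0,-0.002,0,0],[0,-0.002,0,0],[0,-0.002,0,0],[0,0,0,0]]]'

```text
time_s: 17.2
tcp_pos: [0.5328, -0.0916, 0.1707]
ee_rot: [[-0.342, -0.94, -0.0], [-0.94, 0.342, -0.0], [0.0, 0.0, -1.0]]
wrist_force: [-0.6, 0.4, -0.6]
gripper_width: 0.008
gripper_force: 0.3
```

```bash
python3 - <<'E'
from h import *
s=sense();m=camera_model('wrist');w=capture('wrist');print(s['time_s'],s['tcp_pos'],s['wrist_force'])
for c,a,k in blobs(w,(24,150,150),(32,255,255),60): print('knob',c,a,((plane(m,c,.117,True)[0]-s['tcp_pos'])@s['ee_rot']*1000).round(1))
E
```

```text
17.2 [ 0.53277437 -0.09156136  0.17068854] [-0.64951998  0.39204744 -0.61097081]
knob [296.8 304.3] 66 [-18.5   9.3  53.7]
```

Emit:
jog_arm --rows '[[[0,-0.002,0,0],[0,-0.002,0,0],[0,0,0,0]]]'

```text
time_s: 17.62
tcp_pos: [0.5366, -0.0929, 0.1707]
ee_rot: [[-0.342, -0.94, 0.0], [-0.94, 0.342, -0.0], [0.0, -0.0, -1.0]]
wrist_force: [0.0, 0.6, -0.1]
gripper_width: 0.01
gripper_force: 0.4
```

Emit:
jog_arm --rows '[[[0,-0.002,0,0],[0,-0.002,0,0],[0,0,0,0]]]'

```text
time_s: 18.0
tcp_pos: [0.5398, -0.0942, 0.1706]
ee_rot: [[-0.342, -0.94, -0.001], [-0.94, 0.342, 0.0], [0.0, 0.001, -1.0]]
wrist_force: [-2.3, 0.5, -0.7]
gripper_width: 0.008
gripper_force: 1.4
```

Emit:
jog_arm --rows '[[[0,-0.002,0,0],[0,-0.001,0,0],[0,0,0,0]]]'

```text
time_s: 18.38
tcp_pos: [0.5404, -0.0945, 0.1704]
ee_rot: [[-0.342, -0.94, -0.007], [-0.94, 0.342, 0.001], [0.001, 0.007, -1.0]]
wrist_force: [-8.8, 5.4, 5.2]
gripper_width: 0.003
gripper_force: 5.2
```

Emit:
jog_arm --rows '[[[0,0.02,0,0],[0,0.03,0,0],[0,0.01,-0.04,0],[0,0,-0.045,0],[0,0,-0.045,0],[-0.05,-0.03,0,0],[-0.05,-0.03,0,0],[0,0,0,0],[0,0,0,0]]]'

```text
time_s: 19.5
tcp_pos: [0.5775, -0.0013, 0.3006]
ee_rot: [[-0.341, -0.94, 0.001], [-0.94, 0.341, -0.0], [0.0, -0.001, -1.0]]
wrist_force: [-0.6, 0.2, -0.1]
gripper_width: 0.006
gripper_force: 0.0
```

```bash
python3 - <<'E'
from h import *
s=sense();m=camera_model('wrist');w=capture('wrist');print(s['time_s'],s['tcp_pos'],s['wrist_force'])
cv2.imwrite('pics/w7.png',w[:,:,::-1])
M=np.array([.5675,.002]);X=np.array([.9402,-.3406]);Y=np.array([.3406,.9402])
q=lambda c,z:[round(float(1000*np.dot(plane(m,c,z,True)[0][:2]-M,a)),1) for a in (X,Y)]
for c,a,k in blobs(w,(24,150,150),(32,255,255),60): print('knob',c,a,q(c,.117))
for c,a,k in blobs(w,(100,120,80),(125,255,255),200): print('blue',c,a,q(c,.048))
for c,a,k in blobs(w,(0,150,120),(5,255,255),30): print('red',c,a,q(c,.046))
E
```

```text
19.5 [ 0.57746882 -0.0012855   0.30061549] [-0.57477707  0.17405372 -0.08265192]
knob [257.2  87.3] 489 [28.8, -101.4]
knob [290.4 191.6] 225 [0.8, -11.5]
blue [56.1 74.2] 662 [285.3, -148.7]
blue [288.3 181.6] 957 [0.7, -6.4]
red [ 57.6 123.5] 1790 [286.6, -86.1]
red [ 70.9 164.3] 2058 [269.9, -33.1]
red [ 12.  195.4] 567 [393.5, 4.5]
red [288.6 229.5] 114 [-0.1, 49.3]
```

View pics/w7.png

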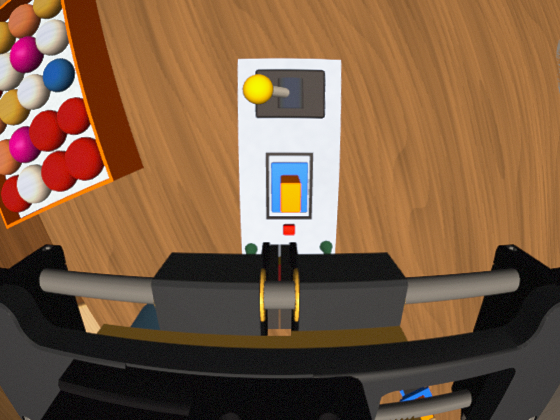

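The knob at (257,87) is now 28.8 mm to +x, which is fully on. The pack is seated at (289,185), the red tab at (289,230) is 49.3 mm from the mouth, and the arm is clear. Handing in.

```bash
python3 -c "
from station import *
print(finish_job())"
```

```text
the job is handed in; nothing more can be done
None
```

The battery pack nearest the base is plugged in flush with the catch clicked in, the switch is fully on, the arm is clear, and the job was handed in at about 19.5 s; the hand-in returned no verdict.

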